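# Spin the sample carousel and stop it on the red band

### The arm

A 6-joint arm with a two-finger parallel gripper is mounted at the origin on the work surface. World frame = base frame: x ahead of the robot, y to its left, z up, the work surface at z = 0. Lengths are in m, angles in rad, forces in N, time in s.
With the tool pointing down it reaches from about 0.4 to 0.825 m from the base axis. Payload 7 kg.
Tool frame: the origin (TCP) lies at the very end of the fingers, on their centre line; the grasp point (between the pads) lies 19 mm behind it; z points along the fingers, x is the direction in which the jaws open and shut, and the axes are right-handed (so a half turn about z gives the same grasp; the last joint's range is limited). The gripper opens to 88 mm and grips with 3 to 60 N. Pads are 19 mm wide; open, the fingers measure 130 mm over their backs; the gripper's body (78 mm by 193 mm) begins 47 mm behind the grasp point.
Start: joints at [1.426, 0.359, 0.012, 0, -1.224, -0.288], TCP at [0.283, 0.613, 0.227] pointing down, gripper open.
Joint ranges: [-3.07, 3.07], [-1.43, 2.12], [-1.02, 1.25], [-3.03, 1.67], [-3.05, -0], [-3.03, 3.03]. Speed limits (rad/s): [2.39, 2.39, 3.01, 3.14, 3.14, 3.14].

### API

Orientations are given as a unit quaternion [w, x, y, z].
In Python, from rig import read_state, camera, job_done gives the robot as it stands.
- The arm moves only by the tool carry_out, never from a script. Its argument "motion" is one flat list of numbers, 7 for each row, row after row: the shift along the tool's x, y, z in m, then the turn, a rotation vector about the tool's x, y, z in degrees, then the closure, from 0 (fully open) to 1 (shut). In form: [tx, ty, tz, rx, ry, rz, jaw, tx, ty, tz, rx, ry, rz, jaw, ...]. A call has 1 to 5 rows; each row is the pose to reach, as a shift and turn from the pose commanded when the call began, along the tool's axes at that moment; what a row does not reach only later rows make up. A row lasts 1/12 s, in which the tool goes at most 41.7 mm and 7.16 degrees, less where a joint would pass 70% of its speed; a pose out of reach is approached as far as the arm can. A call with a gripper value outside its range is refused whole. The fingers move at their own pace and stop on an object; "newtons" is the grip in N (left out, the last holds). Time passes only in rows, so rows that repeat a pose let the fingers close. It gives the time, the measured TCP pose, the force and the opening at its end, in the units of the state.
- read_state(): the state, without advancing time (a new reading comes with each control period).
- camera(name): name is "scene" or "top" or "wrist"; returns a dict with "color" (480x640x3 uint8, blue, green, red), "depth" (480x640 float32, m along the optical axis (not along the pixel's ray), 0 where there is no reading), "K" (3x3 intrinsics, pixels), "R" (3x3) and "t" (3): a world point X has camera coordinates R X + t. Camera axes: x right, y down, z forward; pixel columns grow to the right and rows downward; lengths in m; the calibration is good to about 2 mm. A picture is of the moment at which its call begins.
- job_done(): hands the job in, once; it reports no verdict.
The state is a dict: "time_s": time; "joint_positions": joint angles; "dq": joint speeds; "joint_efforts": joint torques, N m; "tool_pos": TCP position; "tcp_rot": TCP orientation; "force": force on the tool from outside, world axes, zero at the start; "moment": the same for the moment, N m; "finger_gap": opening from 0.0 (shut) to 1.0 (fully open).
Only numpy, scipy, OpenCV 4.12 (cv2) and the standard library are available. Lean on these libraries where they do the work, as an engineer would, in place of code of your own. Each camera call takes 0.05 s, during which the arm holds its last target.

### The job

With closed fingertips, flick one of the upright pins of the sample carousel so that its wheel spins freely anticlockwise (seen from above), untouched, and let the red band go right past the yellow pointer at least once. Then stop the wheel with one gentle fingertip press on its face so that the pointer stands at the red band, and finish while still holding it there with the fingertip; do not push the wheel round into place once it has been stopped. Grip and lift nothing, press only gently, and leave the beaker, the jar and the hand lens where they are.

Things in the scene. Friction and masses are not known exactly. Their poses are not given: they have to be found in the camera images.
- wheel_face (a point): Centre of the top face of the carousel wheel, on its vertical axis. The wheel is a flat white disc, 240 mm across, 11 mm thick, its face level, 55 mm above the bench; at the centre a steel nut 22 mm across stands 6 mm above the face. The face from radius 15 to 95 mm is flat and smooth (coloured sample dots and red band are flush): press here to brake.
- carousel: The carousel's fixed grey foot, 200 mm across; origin on the bench under the wheel's axis, its x axis towards the pointer. The wheel sits on it by a soft sprung hub: pressed down, the wheel does not give for the first 1 to 5 N, then sinks about 1 mm per 1.5 N, at most 6 mm. Over 20 N is too hard. A fingertip press of a few newtons stops the wheel almost at once.
- red_mark (a point): Middle of the red band, at the wheel's rim on the face (radius 120 mm). The flat red band on the white wheel reaches 0.25 rad to either side of this point, from radius 78 mm to the rim; it turns with the wheel.
- pin (a point): Middle (half-way up) of the pin opposite the red band. Three equal upright black pins, 12 mm in diameter, 22 mm tall above the face, stand on the wheel at radius 105 mm: this one at 180 degrees from the middle of the red band, the others at 60 and 300 degrees.
- pointer (a point): Where the fixed yellow pointer points: the point on the wheel's rim (radius 120 mm, height of the face) that its tip faces. The yellow pointer, 38 mm long, lies radially just outside the rim (radius 125 to 163 mm), top 59 mm above the bench, on a post of the fixed foot at radius 153 to 167 mm.
- wheel (a joint): Turn of the wheel, rad: grows anticlockwise seen from above, counting on over whole turns; the red band's middle is at the pointer at 0, 6.28, 12.57 and so on. Starts at rest between 0.8 and 5.4. The wheel (about 0.7 kg) runs very freely: flicked to 2 rad/s it coasts for more than 15 s, slowing a little.
- beaker: Clear glass beaker, 68 mm across, 85 mm tall, empty, standing beside the carousel; origin at the centre of its underside. To be left alone.
- jar: Closed specimen jar with a blue cap, 56 mm across, 70 mm tall, standing beside the carousel; origin at the centre of its underside. To be left alone.
- lens: Hand lens with a steel ring and a pale wooden handle, lying flat, 10 mm thick: ring 68 mm across, with its origin at the ring's centre on the bench, and a handle reaching 116 mm along its -y axis. To be left alone.

How it is judged:
On the way, in this order (a step that is already met when the one before it is completed fails the run):
1. the wheel spins freely anticlockwise, untouched, after the red band has gone past the pointer at least once (value of joint wheel above 6.78 rad and velocity of joint wheel above 0.6 rad/s and contact force between wheel and anything else below 0.05 N), for 0.3 s.
2. the wheel is stopped under a fingertip with the pointer at the red band (horizontal distance between red_mark and pointer below 0.03 m and velocity of joint wheel between -0.05 and 0.05 rad/s and contact force between wheel and the fingers above 0.5 N and value of joint wheel above 6.78 rad), for 0.3 s.
At the end, for the whole second after the job is handed in: The pointer stands at the red band (middle of the band within 30 mm, 0.25 rad, of the pointer), the wheel is at rest (below 0.05 rad/s) and the fingers still press on it (more than 0.5 N) (all of step 2); the arm keeps its last pose, push and grip.
It fails at once if the wheel was held still off the red band after the spin (stopped in the wrong place) (value of joint wheel above 6.78 rad and velocity of joint wheel between -0.05 and 0.05 rad/s and contact force between wheel and the fingers above 0.5 N and horizontal distance between red_mark and pointer above 0.036 m).
It fails at once if the wheel or a pin was gripped or pressed hard (over 20 N) (contact force between wheel and the fingers above 20 N).
It fails at once if the beaker was moved or lifted (over 12 mm) (distance of beaker from where it was at the start of the episode above 0.012 m).
It fails at once if the jar was moved or lifted (over 12 mm) (distance of jar from where it was at the start of the episode above 0.012 m).
It fails at once if the lens was moved or lifted (over 12 mm) (distance of lens from where it was at the start of the episode above 0.012 m).
It also fails if it takes over 48 s, if anything falls off the work surface, if the arm or the gripper's body presses on something with over 40 N, if the wrist force passes 120 N, or if a joint passes its speed limit or range.

## Working session

There is one attempt and no reset: what is moved stays moved. The work goes in short steps, Python scripts to look and compute and a tool call to move; the robot and the scene stay as the last step left them, time stands still between calls to the robot, and variables do not carry over. Pictures are saved under pics/ and viewed, and the job is handed in when it is done.

Besides the shell and the picture viewer there is one more tool, called after "Request:" as name(argument=value, ...), one argument or row to a line, values as JSON. carry_out: Moves the arm, as the interface text tells. Its arguments: {"type":"object","properties":{"motion":{"type":"array","items":{"type":"number"}},"newtons":{"type":"number"}},"required":["motion"]}

```bash
mkdir -p pics; ls; python3 - <<'E'
from rig import *
import cv2
s=read_state();print(s)
for n in ("scene","top","wrist"):
    c=camera(n);cv2.imwrite(f"pics/{n}0.png",c["color"]);print(n,c["K"].tolist(),c["R"].round(4).tolist(),c["t"].round(4).tolist())
E
```

```text
pics
{'time_s': 0.0, 'joint_positions': array([ 1.42609960e+00,  3.59405190e-01,  1.10525282e-02, -3.58379594e-04,
       -1.22412127e+00, -2.88043314e-01]), 'dq': array([-1.97257216e-03, -7.58818288e-04, -8.09373386e-04, -2.62538339e-03,
        1.56340610e-05,  7.83994479e-04]), 'joint_efforts': array([ 1.38869789e-03, -5.82719314e+01,  2.93048644e+01,  6.99741885e+00,
        6.85591658e-03, -1.58814692e-04]), 'tool_pos': array([0.28291728, 0.61229422, 0.22560663]), 'tcp_rot': array([-6.76481542e-04, -5.38761978e-01,  8.42457595e-01, -5.23778204e-04]), 'force': array([-0.19412462, -0.65458973,  0.26522081]), 'moment': array([ 0.00578857,  0.02480317, -0.00209535]), 'finger_gap': 0.9996853244974498}
scene [[495.4101387310715, 0.0, 323.5877885844182], [0.0, 495.4101387310715, 244.93796047766364], [0.0, 0.0, 1.0]] [[0.5766, 0.8169, 0.0173], [0.5454, -0.369, -0.7526], [-0.6084, 0.4434, -0.6582]] [-0.3572, -0.2591, 1.3956]
top [[540.8827419813107, 0.0, 319.4607384528736], [0.0, 540.8827419813107, 239.3356258537337], [0.0, 0.0, 1.0]] [[0.0543, -0.9985, -0.0037], [-0.9747, -0.0522, -0.2174], [0.2169, 0.0154, -0.9761]] [0.0083, 0.6112, 0.8473]
wrist [[403.5620550155741, 0.0, 316.9538961658521], [0.0, 403.5620550155741, 241.2559238505172], [0.0, 0.0, 1.0]] [[-0.4188, -0.9081, 0.0019], [-0.8662, 0.4002, 0.2992], [-0.2724, 0.1236, -0.9542]] [0.6745, -0.0375, 0.3914]
```

View pics/scene0.png

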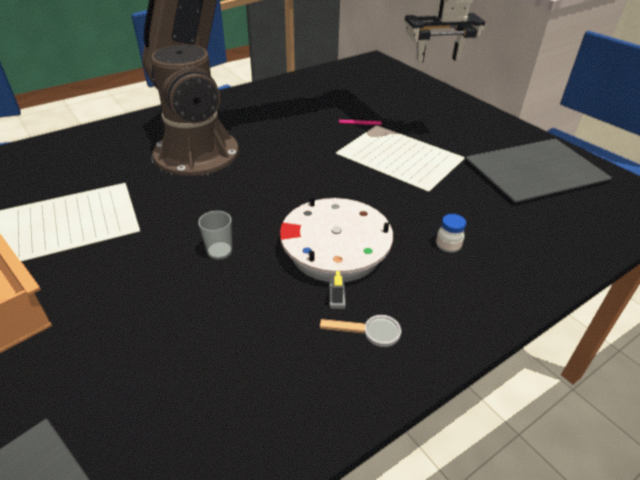

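View pics/top0.png

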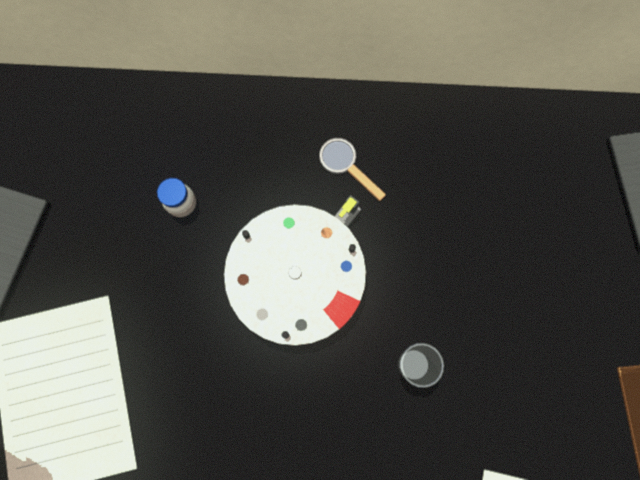

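View pics/wrist0.png

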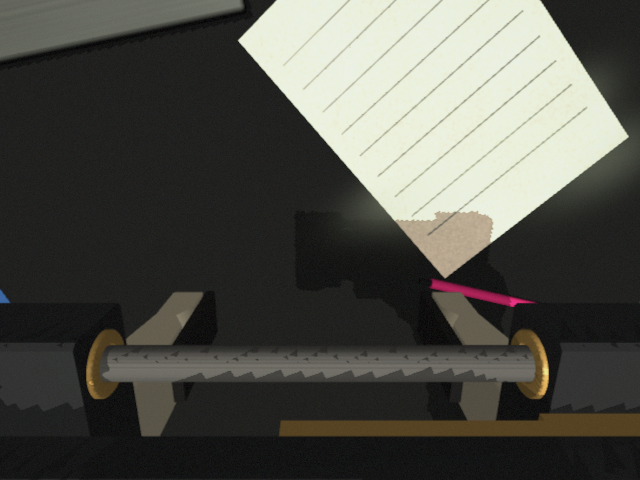

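The top view shows the wheel centred near (295,273), the red band near (342,310), the pointer near (347,209) and pins near (246,235), (352,247) and (285,334). The lens is beyond the pointer, with the jar at upper left and the beaker at lower right.

```bash
cat > h.py <<'E'
from rig import *
import numpy as np, cv2
def ray(c,uv,z):
    R=np.array(c["R"]);t=np.array(c["t"]);o=-R.T@t
    d=R.T@np.linalg.inv(c["K"])@np.array([uv[0],uv[1],1.])
    return o+d*(z-o[2])/d[2]
def cen(m,minA=15):
    n,l,st,ce=cv2.connectedComponentsWithStats(m.astype(np.uint8))
    return [(ce[i],st[i,4]) for i in range(1,n) if st[i,4]>=minA]
def masks(c):
    b,g,r=[c["color"][...,i].astype(int) for i in range(3)]
    return dict(red=(r>130)&(g<80)&(b<80), yel=(r>150)&(g>150)&(b<100), blue=(b>150)&(r<90)&(g<130))
E
python3 - <<'E'
from h import *
for n in("top","scene"):
    c=camera(n);m=masks(c)
    for k,z in(("red",.055),("yel",.059),("blue",.07)):
        for p,a in cen(m[k]): print(n,k,p.round(1),a,ray(c,p,z).round(4))
    # wheel ellipse: white
    w=c["color"].min(axis=2)>170
    w=w.astype(np.uint8)
    if n=="top": w[:190]=0;w[360:]=0;w[:,:210]=0;w[:,375:]=0; w[m["red"]]=1
    else: w[:190]=0;w[290:]=0;w[:,:270]=0;w[:,400:]=0;w[m["red"]]=1
    cs,_=cv2.findContours(w,cv2.RETR_EXTERNAL,cv2.CHAIN_APPROX_NONE)
    q=max(cs,key=cv2.contourArea)[:,0]
    P=np.array([ray(c,x,.055)[:2] for x in q])
    (cx,cy),r=cv2.minEnclosingCircle((P*1000).astype(np.float32));print(n,"minenc",cx,cy,r)
    A=np.c_[2*P,np.ones(len(P))];s=np.linalg.lstsq(A,(P**2).sum(1),rcond=None)[0];print("fit",s[:2],np.sqrt(s[2]+s[:2]@s[:2]))
    if n=="top":
        for nm,uv,z in(("pinA",(245,232),.077),("pinB",(352,244),.077),("pinC",(285,333),.077),("nut",(295,272),.061),("lens",(338,155),.01),("lenshandle",(382,197),.008),("beaker",(422,366),.04),("jar",(172,192),.07)): print(nm,ray(c,uv,z).round(4))
        cv2.imwrite("pics/topz.png",cv2.resize(c["color"][170:370,200:440],None,fx=3,fy=3))
E
```

```text
top red [355.9 307.4] 15 [ 0.4998 -0.0256  0.055 ]
top red [344.9 322.3] 19 [ 0.4742 -0.0084  0.055 ]
top blue [167.9 190.9] 114 [0.6807 0.3065 0.07  ]
top blue [346.  265.6] 62 [ 0.5667 -0.0054  0.07  ]
top minenc 554.2731323242188 79.3117904663086 120.86568450927734
fit [0.55561584 0.08430918] 0.11514214056374493
pinA [0.6136 0.1666 0.077 ]
pinB [ 0.6026 -0.0136  0.077 ]
pinC [0.4504 0.0881 0.077 ]
nut [0.5529 0.0793 0.061 ]
lens [0.7852 0.0164 0.01  ]
lenshandle [ 0.7086 -0.0681  0.008 ]
beaker [ 0.4105 -0.1394  0.04  ]
jar [0.679  0.2991 0.07  ]
scene red [367.5 121. ] 16 [0.1969 0.4535 0.055 ]
scene red [288.8 230.7] 242 [ 0.4931 -0.0029  0.055 ]
scene yel [337.6 280.2] 70 [ 0.6746 -0.0075  0.059 ]
scene blue [630.6 167.8] 91 [0.7783 0.8304 0.07  ]
scene blue [454.1 220.9] 255 [0.6798 0.3008 0.07  ]
scene blue [306.2 250.2] 18 [ 0.58  -0.016  0.07 ]
scene minenc 551.0913696289062 80.4473876953125 120.60574340820312
fit [0.55445698 0.08248253] 0.11407445516640494
```

View pics/topz.png

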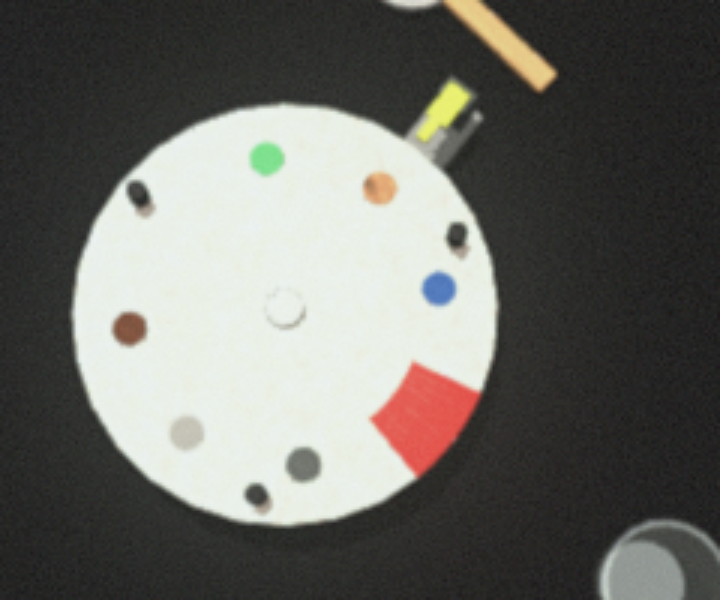

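Request:
carry_out(
  motion=[0.018,-0.034,0,0,0,0,1,0.036,-0.068,0,0,0,0,1,0.054,-0.102,0,0,0,0,1,0.072,-0.136,0,0,0,0,1,0.09,-0.17,0,0,0,0,1],
  newtons=10,
)

```text
time_s: 0.67
tool_pos: [0.4003, 0.4582, 0.2266]
tcp_rot: [0.0, -0.539, 0.842, 0.0]
force: [0.8, 0.7, -0.5]
finger_gap: 0.68
```

Request:
carry_out(
  motion=[0.018,-0.034,0,0,0,0,1,0.036,-0.068,0,0,0,0,1,0.054,-0.102,0,0,0,0,1,0.072,-0.136,0,0,0,0,1,0.09,-0.17,0,0,0,0,1],
)

```text
time_s: 1.08
tool_pos: [0.517, 0.3051, 0.2267]
tcp_rot: [0.0, -0.539, 0.842, 0.0]
force: [0.8, -0.2, 0.1]
finger_gap: 0.303
```

Request:
carry_out(
  motion=[0.018,-0.034,0,0,0,0,1,0.036,-0.068,0,0,0,0,1,0.054,-0.102,0,0,0,0,1,0.072,-0.136,0,0,0,0,1,0.087,-0.169,0,0,0,0,1],
)

```text
time_s: 1.5
tool_pos: [0.634, 0.1549, 0.2267]
tcp_rot: [0.0, -0.539, 0.842, 0.0]
force: [0.7, 0.9, -0.6]
finger_gap: 0.007
```

```bash
python3 - <<'E'
from h import *
s=read_state();print({k:np.round(s[k],4) for k in("time_s","tool_pos","tcp_rot","force","finger_gap","joint_positions")})
for n in("top","wrist"):
    cv2.imwrite(f"pics/{n}1.png",camera(n)["color"])
E
```

```text
{'time_s': np.float64(1.5), 'tool_pos': array([0.634 , 0.1549, 0.2267]), 'tcp_rot': array([ 1.000e-04, -5.387e-01,  8.425e-01,  0.000e+00]), 'force': array([ 0.7158,  0.8608, -0.569 ]), 'finger_gap': np.float64(0.0074), 'joint_positions': array([ 0.5378,  0.3221, -0.0411, -0.    , -1.2075,  0.6   ])}
```

View pics/wrist1.png

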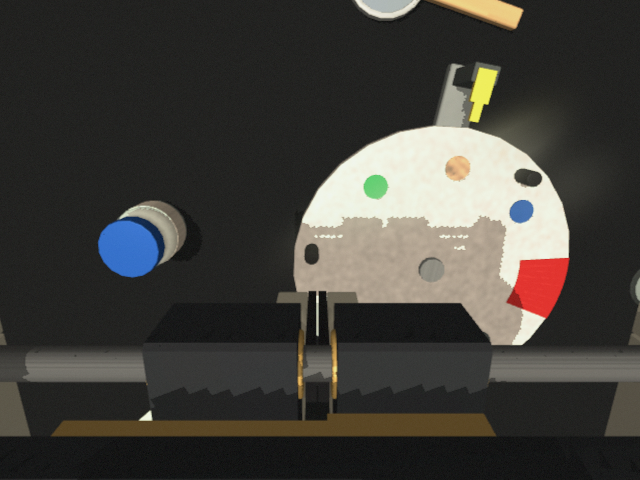

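View pics/top1.png

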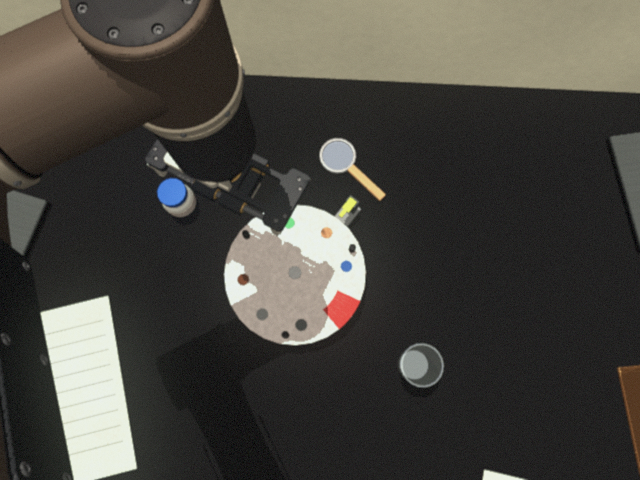

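```bash
python3 - <<'E'
from h import *
c=camera("wrist");m=masks(c);C=np.array([.553,.0795])
R=np.array(c["R"]);print("cam",(-R.T@c["t"]).round(3), "image up in world",(-R[1]).round(2))
def rep(n,p): d=p[:2]-C;print(n,p.round(4),"r",np.hypot(*d).round(4),"ang",np.degrees(np.arctan2(d[1],d[0])).round(1))
rep("pinA top",ray(c,(312,248),.077));rep("pinA base",ray(c,(312,261),.055))
rep("pinB top",ray(c,(522,177),.077));rep("pinB?",ray(c,(536,179),.055))
rep("nut",ray(c,(431,269),.061));
rep("pt tip",ray(c,(475,121),.059))
for k in("red","yel"):
    for p,a in cen(m[k],60): rep(k,ray(c,p,.055 if k=="red" else .059))
c=camera("top");m=masks(c);rep("top yel tip",ray(c,(341,217),.059));rep("top yel end",ray(c,(353,199),.059))
b,g,r=[c["color"][...,i].astype(int) for i in range(3)]
for p,a in cen((r>100)&(g<70)&(b<70),60): rep("topred",ray(c,p,.055))
for p,a in cen((r>120)&(g>120)&(b<80),10): rep("topyel",ray(c,p,.059))
E
```

```text
cam [0.709 0.119 0.383] image up in world [ 0.86 -0.4  -0.3 ]
pinA top [0.6182 0.1653 0.077 ] r 0.1078 ang 52.7
pinA base [0.601  0.1736 0.055 ] r 0.1057 ang 63.0
pinB top [ 0.6021 -0.0033  0.077 ] r 0.0962 ang -59.3
pinB? [ 0.588  -0.0219  0.055 ] r 0.1073 ang -70.9
nut [0.5532 0.0834 0.061 ] r 0.0039 ang 86.9
pt tip [0.653  0.0101 0.059 ] r 0.1217 ang -34.7
red [ 0.4977 -0.0012  0.055 ] r 0.0978 ang -124.4
yel [ 0.6735 -0.0036  0.059 ] r 0.1464 ang -34.6
top yel tip [0.653  0.0065 0.059 ] r 0.1239 ang -36.1
top yel end [ 0.6864 -0.0129  0.059 ] r 0.1622 ang -34.7
```

Request:
carry_out(
  motion=[0,0,0.035,0,0,0,1,0,0,0.07,0,0,0,1,0,0,0.105,0,0,0,1,0,0,0.14,0,0,0,1,0,0,0.1635,0,0,0,1],
)

```text
time_s: 2.12
tool_pos: [0.6309, 0.1575, 0.06]
tcp_rot: [-0.001, -0.539, 0.842, 0.0]
force: [-1.3, 0.2, -0.4]
finger_gap: 0.005
```

```bash
python3 - <<'E'
from h import *
s=read_state();print({k:np.round(s[k],4) for k in("time_s","tool_pos","force","finger_gap")})
for n in("scene","wrist"):
    c=camera(n)["color"]
    if n=="scene": c=cv2.resize(c[150:300,240:440],None,fx=4,fy=4)
    cv2.imwrite(f"pics/{n}2.png",c)
E
```

```text
{'time_s': np.float64(2.1167), 'tool_pos': array([0.6309, 0.1575, 0.06  ]), 'force': array([-1.2594,  0.1864, -0.3545]), 'finger_gap': np.float64(0.0046)}
```

View pics/wrist2.png

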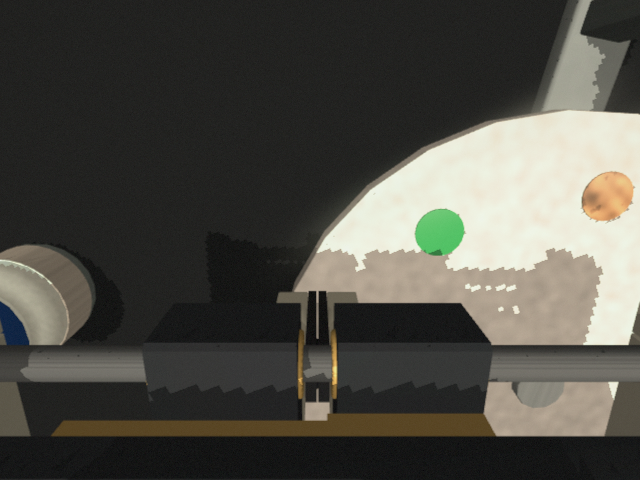

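View pics/scene2.png

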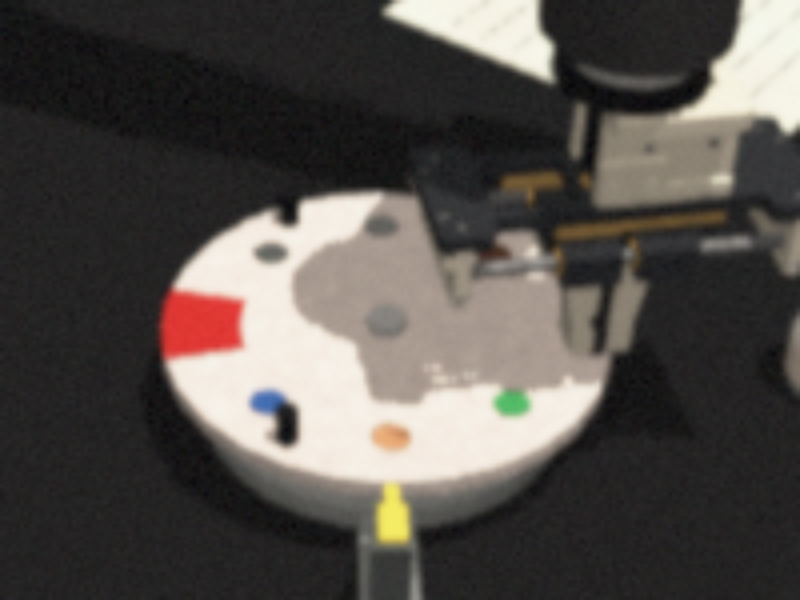

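```bash
python3 - <<'E'
from h import *
for i in range(3):
    s=read_state();print({k:np.round(s[k],4) for k in("time_s","tool_pos","tcp_rot","force","dq")});camera("top")
E
```

```text
{'time_s': np.float64(2.2167), 'tool_pos': array([0.6296, 0.1567, 0.0586]), 'tcp_rot': array([-4.000e-03, -5.391e-01,  8.422e-01,  6.000e-04]), 'force': array([-0.5407, -0.3141,  0.5671]), 'dq': array([-0.005 , -0.0569,  0.0779,  0.0291, -0.0679,  0.0007])}
{'time_s': np.float64(2.2667), 'tool_pos': array([0.6316, 0.1573, 0.0617]), 'tcp_rot': array([-2.000e-03, -5.394e-01,  8.420e-01,  1.000e-04]), 'force': array([-0.1019, -0.1658,  0.9785]), 'dq': array([-0.0055, -0.047 ,  0.0584,  0.0194, -0.0183,  0.0005])}
{'time_s': np.float64(2.3167), 'tool_pos': array([0.6332, 0.1578, 0.0638]), 'tcp_rot': array([-1.000e-04, -5.395e-01,  8.420e-01, -2.000e-04]), 'force': array([ 0.3044, -0.3353,  0.1901]), 'dq': array([-0.0076, -0.0328,  0.0322,  0.0077, -0.0004,  0.0018])}
```

Request:
carry_out(
  motion=[0,0.004,0,0,0,0,1,0,0.01,0,0,0,0,1,0,0.018,0,0,0,0,1,0,0.029,0,0,0,0,1,0,0.041,0,0,0,0,1],
)

```text
time_s: 2.78
tool_pos: [0.595, 0.1745, 0.0636]
tcp_rot: [0.0, -0.539, 0.843, 0.0]
force: [-0.3, 0.2, -0.1]
finger_gap: 0.003
```

Request:
carry_out(
  motion=[0,0.0,-0.006,0,0,0,1,0,0,-0.02,0,0,0,1,0,0,-0.035,0,0,0,1],
)

```text
time_s: 3.03
tool_pos: [0.5948, 0.1742, 0.0984]
tcp_rot: [-0.001, -0.539, 0.842, -0.0]
force: [0.9, -0.2, -0.1]
finger_gap: 0.006
```

```bash
cat >> h.py <<'E'
C=np.array([.553,.0795])
def ang(n="scene"):
    t=read_state()["time_s"];c=camera(n);b,g,r=[c["color"][...,i].astype(int) for i in range(3)]
    out=[]
    for p,a in cen((r>90)&(r>1.9*g)&(r>1.9*b),25):
        P=ray(c,p,.055);d=P[:2]-C;rr=np.hypot(*d)
        if .06<rr<.13: out.append((n,round(t,3),round(np.degrees(np.arctan2(d[1],d[0])),1),round(rr,4),int(a)))
    return c,out
E
python3 - <<'E'
from h import *
for n in("scene","top","wrist"):
    c,o=ang(n);print(o);cv2.imwrite(f"pics/{n}3.png",c["color"])
s=read_state();print({k:np.round(s[k],4) for k in("time_s","tool_pos","force")})
E
```

```text
[('scene', 3.033, np.float64(-84.2), np.float64(0.0988), 316)]
[('top', 3.083, np.float64(-78.6), np.float64(0.099), 685)]
[('wrist', 3.133, np.float64(-63.1), np.float64(0.0812), 458)]
{'time_s': np.float64(3.1833), 'tool_pos': array([0.5964, 0.1748, 0.0998]), 'force': array([ 0.2129, -0.0965, -0.1342])}
```

View pics/scene3.png

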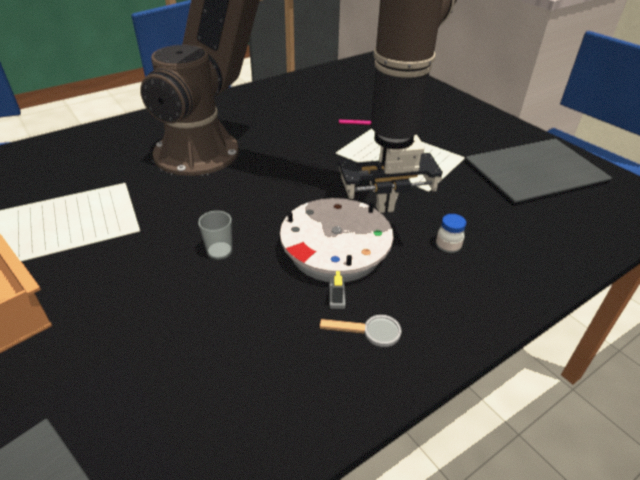

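View pics/top3.png

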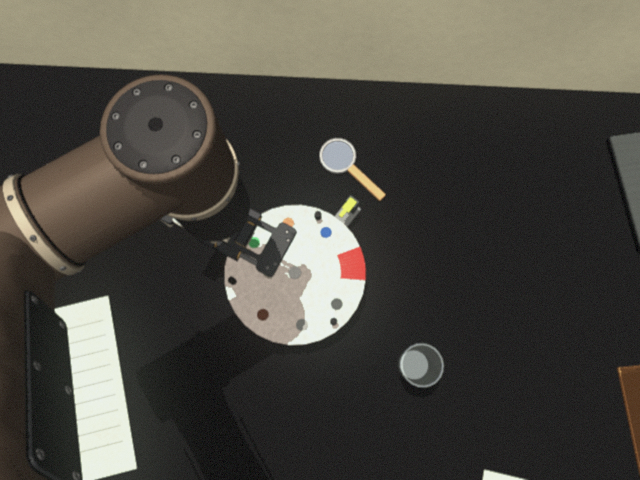

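Request:
carry_out(
  motion=[0.012,0.003,0,0,0,0,1,0.026,0.006,0,0,0,0,1,0.04,0.009,0,0,0,0,1,0.051,0.012,0,0,0,0,1,0.051,0.012,0,0,0,0,1],
)

```text
time_s: 3.6
tool_pos: [0.5614, 0.1308, 0.0975]
tcp_rot: [-0.001, -0.538, 0.843, 0.0]
force: [-1.3, 0.3, -0.6]
finger_gap: 0.01
```

Request:
carry_out(
  motion=[0,0,0.008,0,0,0,1,0,0,0.017,0,0,0,1,0,0,0.025,0,0,0,1,0,0,0.031,0,0,0,1,0,0,0.034,0,0,0,1],
)

```text
time_s: 4.02
tool_pos: [0.5631, 0.1327, 0.0622]
tcp_rot: [-0.001, -0.539, 0.842, 0.0]
force: [-0.7, 0.8, -1.2]
finger_gap: 0.005
```

```bash
python3 - <<'E'
from h import *
for n in("scene","top","scene","top"):
    c,o=ang(n);print(o);cv2.imwrite(f"pics/{n}4.png",c["color"])
    s=read_state();print({k:np.round(s[k],4) for k in("time_s","tool_pos","force")})
E
```

```text
[('scene', 4.017, np.float64(-2.8), np.float64(0.0974), 324)]
{'time_s': np.float64(4.0667), 'tool_pos': array([0.563 , 0.1326, 0.0621]), 'force': array([-0.6044,  0.0181, -0.251 ])}
[]
{'time_s': np.float64(4.1167), 'tool_pos': array([0.5633, 0.1327, 0.0628]), 'force': array([-0.0128, -0.8024, -0.5795])}
[('scene', 4.117, np.float64(5.0), np.float64(0.0974), 321)]
{'time_s': np.float64(4.1667), 'tool_pos': array([0.5636, 0.1328, 0.0634]), 'force': array([-0.226 , -0.8401, -0.4998])}
[('top', 4.167, np.float64(5.8), np.float64(0.1192), 28)]
{'time_s': np.float64(4.2167), 'tool_pos': array([0.5639, 0.1329, 0.0639]), 'force': array([-1.0665,  0.2779, -0.0583])}
```

View pics/scene4.png

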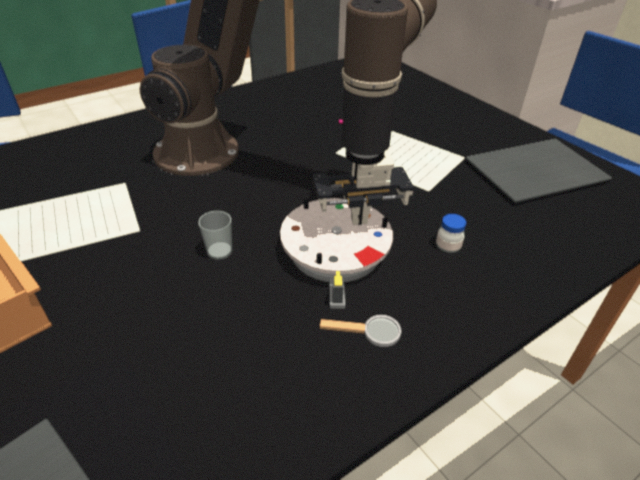

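View pics/top4.png

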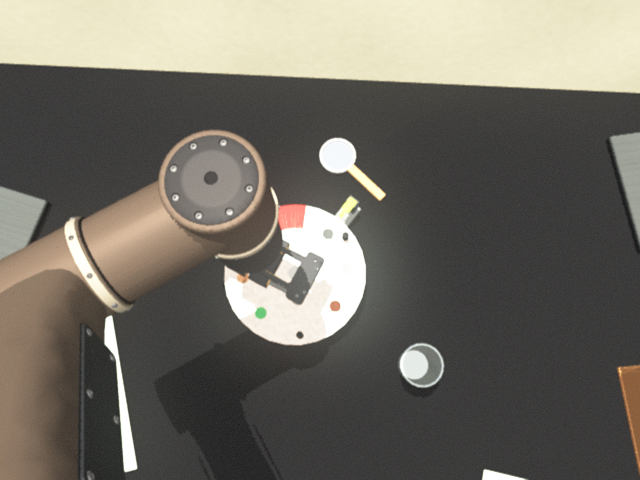

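Request:
carry_out(
  motion=[0,0,0.001,0,0,0,1,0,0,0.002,0,0,0,1,0,0,0.003,0,0,0,1,0,0,0.004,0,0,0,1,0,0,0.004,0,0,0,1],
)

```text
time_s: 4.63
tool_pos: [0.5636, 0.1327, 0.06]
tcp_rot: [-0.0, -0.539, 0.842, 0.0]
force: [-0.4, -0.3, 0.2]
finger_gap: 0.005
```

Request:
carry_out(
  motion=[0,0,0,0,0,0,1,0,0,0,0,0,0,1,0,0,0,0,0,0,1,0,0,0,0,0,0,1,0,0,0,0,0,0,1],
)

```text
time_s: 5.05
tool_pos: [0.5637, 0.1328, 0.0601]
tcp_rot: [0.0, -0.539, 0.842, 0.0]
force: [0.4, -0.4, 0.2]
finger_gap: 0.007
```

Request:
carry_out(
  motion=[0,0,0,0,0,0,1,0,0,0,0,0,0,1,0,0,0,0,0,0,1,0,0,0,0,0,0,1,0,0,0,0,0,0,1],
)

```text
time_s: 5.47
tool_pos: [0.5637, 0.1328, 0.0601]
tcp_rot: [-0.0, -0.539, 0.842, -0.0]
force: [0.9, -0.4, -0.7]
finger_gap: 0.005
```

Request:
carry_out(
  motion=[0,0,0,0,0,0,1,0,0,0,0,0,0,1,0,0,0,0,0,0,1,0,0,0,0,0,0,1,0,0,0,0,0,0,1],
)

```text
time_s: 5.88
tool_pos: [0.5637, 0.1328, 0.0601]
tcp_rot: [-0.0, -0.539, 0.842, 0.0]
force: [0.0, -0.1, -0.3]
finger_gap: 0.005
```

Request:
carry_out(
  motion=[0,0,0,0,0,0,1,0,0,0,0,0,0,1,0,0,0,0,0,0,1,0,0,0,0,0,0,1,0,0,0,0,0,0,1],
)

```text
time_s: 6.3
tool_pos: [0.5637, 0.1328, 0.0601]
tcp_rot: [-0.0, -0.539, 0.842, 0.0]
force: [0.0, -0.2, -0.5]
finger_gap: 0.006
```

Request:
carry_out(
  motion=[0,0,0,0,0,0,1,0,0,0,0,0,0,1,0,0,0,0,0,0,1,0,0,0,0,0,0,1,0,0,0,0,0,0,1],
)

```text
time_s: 6.72
tool_pos: [0.5637, 0.1328, 0.06]
tcp_rot: [-0.0, -0.539, 0.842, -0.0]
force: [0.7, 1.0, 0.3]
finger_gap: 0.002
```

```bash
python3 - <<'E'
from h import *
for n in("scene","scene"):
    c,o=ang(n);print(o);cv2.imwrite(f"pics/{n}5.png",c["color"])
    s=read_state();print({k:np.round(s[k],4) for k in("time_s","tool_pos","force")})
E
```

```text
[('scene', 6.717, np.float64(-179.6), np.float64(0.1034), 228)]
{'time_s': np.float64(6.7667), 'tool_pos': array([0.5637, 0.1328, 0.0601]), 'force': array([-0.1547, -0.0814,  0.8287])}
[('scene', 6.767, np.float64(-176.8), np.float64(0.1032), 231)]
{'time_s': np.float64(6.8167), 'tool_pos': array([0.5637, 0.1328, 0.0601]), 'force': array([-0.013 , -0.0335,  0.1222])}
```

View pics/scene5.png

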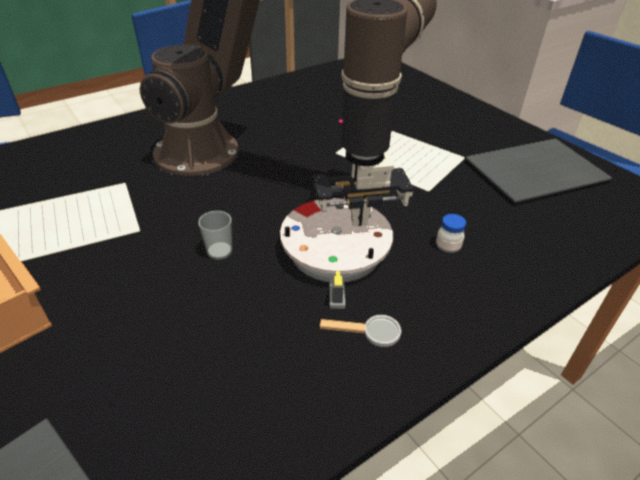

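Request:
carry_out(
  motion=[0,0,0,0,0,0,1,0,0,0,0,0,0,1,0,0,0,0,0,0,1,0,0,0,0,0,0,1,0,0,0,0,0,0,1],
)

```text
time_s: 7.23
tool_pos: [0.5637, 0.1328, 0.0601]
tcp_rot: [0.0, -0.539, 0.842, -0.0]
force: [-0.2, 0.0, -0.4]
finger_gap: 0.005
```

Request:
carry_out(
  motion=[0,0,0,0,0,0,1,0,0,0,0,0,0,1,0,0,0,0,0,0,1,0,0,0,0,0,0,1,0,0,0,0,0,0,1],
)

```text
time_s: 7.65
tool_pos: [0.5637, 0.1328, 0.0601]
tcp_rot: [0.0, -0.539, 0.842, -0.0]
force: [-0.2, -0.4, -0.3]
finger_gap: 0.007
```

```bash
python3 - <<'E'
from h import *
print(ang("scene")[1],ang("top")[1])
E
```

```text
[('scene', 7.65, np.float64(-127.9), np.float64(0.1014), 279)] [('top', 7.7, np.float64(-130.0), np.float64(0.1181), 26)]
```

Request:
carry_out(
  motion=[0,0,0,0,0,0,1,0,0,0,0,0,0,1,0,0,0,0,0,0,1],
)

```text
time_s: 8.0
tool_pos: [0.5637, 0.1328, 0.0601]
tcp_rot: [-0.0, -0.539, 0.842, 0.0]
force: [0.2, -0.3, 0.5]
finger_gap: 0.007
```

```bash
python3 - <<'E'
from h import *
print(ang("scene")[1],ang("top")[1])
E
```

```text
[('scene', 8.0, np.float64(-109.3), np.float64(0.1004), 295)] []
```

Request:
carry_out(
  motion=[0,0,0,0,0,0,1,0,0,0,0,0,0,1,0,0,0,0,0,0,1,0,0,0,0,0,0,1,0,0,0,0,0,0,1],
)

```text
time_s: 8.52
tool_pos: [0.5637, 0.1328, 0.0601]
tcp_rot: [0.0, -0.539, 0.842, 0.0]
force: [-0.9, 0.4, 0.3]
finger_gap: 0.004
```

Request:
carry_out(
  motion=[0,0,0,0,0,0,1,0,0,0,0,0,0,1,0,0,0,0,0,0,1],
)

```text
time_s: 8.77
tool_pos: [0.5637, 0.1328, 0.0601]
tcp_rot: [-0.0, -0.539, 0.842, -0.0]
force: [-1.1, 0.1, -0.4]
finger_gap: 0.005
```

```bash
python3 - <<'E'
from h import *
c,o=ang("scene");print(o,read_state()["time_s"])
E
```

```text
[('scene', 8.767, np.float64(-70.9), np.float64(0.0984), 329)] 8.8167
```

Request:
carry_out(
  motion=[0,0,0,0,0,0,1,0,0,0,0,0,0,1,0,0,0,0,0,0,1,0,0,0,0,0,0,1,0,0,0,0,0,0,1],
)

```text
time_s: 9.23
tool_pos: [0.5637, 0.1328, 0.0601]
tcp_rot: [0.0, -0.539, 0.842, 0.0]
force: [-0.2, -0.9, 0.8]
finger_gap: 0.009
```

Request:
carry_out(
  motion=[0,0,0,0,0,0,1,0,0,0.003,0,0,0,1,0,0,0.006,0,0,0,1,0,0,0.008,0,0,0,1,0,0,0.008,0,0,0,1],
)

```text
time_s: 9.65
tool_pos: [0.5642, 0.133, 0.0522]
tcp_rot: [0.0, -0.539, 0.842, -0.0]
force: [0.0, 0.3, 6.9]
finger_gap: 0.01
```

```bash
python3 - <<'E'
from h import *
for n in("scene","scene","wrist","scene"):
    c,o=ang(n);print(o)
    s=read_state();print({k:np.round(s[k],4) for k in("time_s","tool_pos","force")})
cv2.imwrite("pics/scene6.png",cv2.resize(c["color"][150:300,240:440],None,fx=4,fy=4))
E
```

```text
[('scene', 9.65, np.float64(-39.3), np.float64(0.0998), 335)]
{'time_s': np.float64(9.7), 'tool_pos': array([0.5643, 0.133 , 0.0524]), 'force': array([-1.62  , -1.4185,  5.9625])}
[('scene', 9.7, np.float64(-39.5), np.float64(0.0998), 337)]
{'time_s': np.float64(9.75), 'tool_pos': array([0.5643, 0.133 , 0.0525]), 'force': array([-0.0601,  0.7308,  5.708 ])}
[('wrist', 9.75, np.float64(-38.8), np.float64(0.0942), 14386)]
{'time_s': np.float64(9.8), 'tool_pos': array([0.5643, 0.133 , 0.0525]), 'force': array([-0.0771, -0.0853,  5.6547])}
[('scene', 9.8, np.float64(-39.5), np.float64(0.0997), 342)]
{'time_s': np.float64(9.85), 'tool_pos': array([0.5643, 0.133 , 0.0526]), 'force': array([0.2773, 0.4792, 5.5902])}
```

View pics/scene6.png

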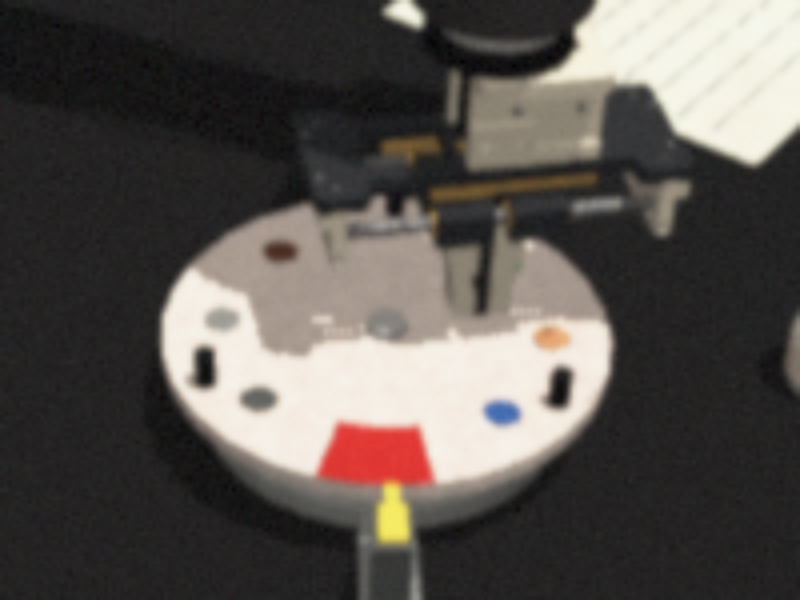

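The red band (375,455) stands at the pointer tip (392,490), with the wheel held at about 5.6 N. I'll hold a moment longer, then hand in.

Request:
carry_out(
  motion=[0,0,0,0,0,0,1,0,0,0,0,0,0,1,0,0,0,0,0,0,1,0,0,0,0,0,0,1,0,0,0,0,0,0,1],
)

```text
time_s: 10.27
tool_pos: [0.5643, 0.133, 0.0526]
tcp_rot: [0.001, -0.539, 0.842, -0.0]
force: [0.6, -0.2, 5.9]
finger_gap: 0.004
```

```bash
python3 - <<'E'
from h import *
print(ang("scene")[1],read_state()["force"]);print(job_done())
E
```

```text
[('scene', 10.267, np.float64(-39.5), np.float64(0.0998), 340)] [-0.13006687  0.09375901  5.73336188]
the job is handed in; nothing more can be done
None
```

I flicked a pin with closed fingertips, and the wheel spun freely anticlockwise at about 1.4 rad/s. The red band went past the pointer once. On its second arrival I stopped the wheel with one fingertip press on the face, and I handed the job in at about 10.3 s, still pressing.

- **Final position:** the middle of the band was at −39.5° against the pointer at about −35°, roughly 0.08 rad or 9 mm off (limit 30 mm). It stayed there in every picture from 9.7 s on.
- **Press:** the force held at about 5.7 N, the highest reading after contact being 6.9 N (limit 20 N). I did not move the wheel after stopping it.
- **Checks that disagreed:** the scene and wrist cameras differed by about 1° on the band and the pointer, which does not matter here. The top camera's view of the band was partly blocked while the finger hovered, so I timed the stop from the scene camera.
- **Not checked at the end:** I never touched the beaker, jar or lens, but I did not measure their positions again before handing in.

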